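# Wipe the soap offcuts off the trimming board

## Task

Take the scraper block by its blue grip and wipe both loose soap chips, the green one and the pink one, along the wooden trimming board into the metal catch tray at its end. Touch the chips only with the scraper, never with the fingers. Then leave the scraper standing upright on the wooden board and let go.

Things in the scene. Friction and masses are not known exactly. Their poses are not given: they have to be found in the camera images.
- board: Fixed wooden board 170 (x) by 240 mm (y), its top 32 mm over the counter; steel catch tray joined to its +y end, no wall between, just a step down. Origin: centre of the board's underside, on the counter; z up; y points left within 0.35 rad. Wood: y -120 to 120 mm, x -85 to 85. Tray inside: y 120 to 212, x -82 to 82, floor 3 mm over the counter, walls 35 mm high.
- scraper_center (a point): Loose scraper, about 0.2 kg, upright on the counter right of the board: dark bar with black sole, 130 (x) by 30 (y) by 23 mm high; blue grip on its middle, 64 (x) by 22 mm (y), from 23 to 62 mm over the sole. Point: its centre, 31 mm over the sole; the free grip's middle is 12 mm higher. z up; yaw within 0.7 rad of the world's. The wooden stamp near it is no scraper.
- chip_green_center (a point): Green soap chip, loose, 26 x 26 x 14 mm, 12 g, flat on the wood. Point: its centre, 7 mm over the wood, z up. It starts within 30 mm of the board's line x = 0; of the two chips one lies at board y = -30 to 0 mm, the other at y = 40 to 75 mm, either way round.
- chip_pink_center (a point): Pink soap chip, loose, 26 x 26 x 14 mm, 12 g, flat on the wood. Point: its centre, 7 mm over the wood, z up. It starts within 30 mm of the board's line x = 0, in the other of the two places told for the green chip.

How it is judged:
By the outcome, as a careful person would: the job done as asked, in the order asked, and still so for the second after the job is handed in, with the robot touching nothing.
It also fails if it takes over 45 s, if anything falls off the work surface, if the arm or the gripper's body presses on something with over 40 N, if the wrist force passes 120 N, or if a joint passes its speed limit or range.

## Robot

A 6-joint arm with a two-finger parallel gripper is mounted at the origin on a cart in front of the work surface, level with it; the furniture and walls round the work are solid. World frame = base frame: x ahead of the robot, y to its left, z up, the work surface at z = 0. Lengths are in mm, angles in degrees, forces in N, time in s.
With the tool pointing down it reaches from about 300 to 850 mm from the base axis. Payload 4.2 kg.
Tool frame: the origin (TCP) lies midway between the tips of the shut fingers; the grasp point (between the pads) lies 19 mm behind it; z points along the fingers, x is the direction in which the jaws open and shut, and the axes are right-handed (so a half turn about z gives the same grasp; the last joint's range is limited). The gripper opens to 91 mm and grips with 3 to 60 N. Pads are 32 mm wide; open, the fingers measure 118 mm over their backs; the gripper's body (76 mm by 178 mm) begins 60 mm behind the grasp point.
Start: joints at [-65.374, 18.312, 89.639, -0, 72.044, -1.146], TCP at [250.007, -517.822, 213.976] pointing down, gripper open.
Joint ranges: [-177.97, 177.97], [-48.28, 115.42], [12.27, 149.76], [-77.06, 257.06], [2.81, 150.46], [-146.56, 146.56]. Speed limits (degrees/s): [147.25, 147.25, 180, 180, 180, 180].

## Interface

Orientations are given as [roll, pitch, yaw] about the fixed x, y, z axes, in that order (R = Rz(yaw) Ry(pitch) Rx(roll)).
In Python, from workcell import env gives the robot as it stands. The module is installed in compiled form; this text tells all that it offers.
- The arm moves only by the tool drive_tool, never from a script. Its argument "series" is a list of rows, each a list of 3 entries, a list of its own where there are three numbers: the closure, from 0 (fully open) to 1 (shut), then the shift along the tool's x, y, z in mm, then the turn, a rotation vector about the tool's x, y, z in rad. In form: [[gripper, [dx, dy, dz], [rx, ry, rz]], ...]. A call has exactly 5 rows; each row is the pose to reach, as a shift and turn from the pose commanded when the call began, along the tool's axes at that moment; what a row does not reach only later rows make up. A row lasts 1/10 s, in which the tool goes at most 50 mm and 8.59 degrees, less where a joint would pass 70% of its speed; a pose out of reach is approached as far as the arm can. A call with a gripper value outside its range is refused whole. The fingers move at their own pace and stop on an object; "squeeze" is the grip in N (left out, the last holds). Time passes only in rows, so rows that repeat a pose let the fingers close, or fill a call up. It gives the time, the measured TCP pose, the force and the opening at its end, in the units of the state.
- env.state(): the state, without advancing time (a new reading comes with each control period).
- env.grab_frame(name): name is "side" or "top" or "wrist"; returns a dict with "image" (480x640x3 uint8, red, green, blue), "K" (3x3 intrinsics, pixels), "origin" and "orientation" of the camera in the world. Camera axes: x right, y down, z forward; pixel columns grow to the right and rows downward; lengths in mm; the calibration is good to about 2 mm. A picture is of the moment at which its call begins. There is no depth.
- env.job_done(): hands the job in, once; it reports no verdict.
The state is a dict: "time_s": time; "qpos": joint angles; "qvel": joint speeds; "effort": joint torques, N m; "ee_pos": TCP position; "ee_rot": TCP orientation; "force": force on the tool from outside, world axes, zero at the start; "torque": the same for the moment, N m; "gripper_width": finger opening in mm.
Only numpy, scipy, OpenCV 4.12 (cv2) and the standard library are available. Lean on these libraries where they do the work, as an engineer would, in place of code of your own. Each camera call takes 0.05 s, during which the arm holds its last target.

## Working session

There is one attempt and no reset: what is moved stays moved. The work goes in short steps, Python scripts to look and compute and a tool call to move; the robot and the scene stay as the last step left them, time stands still between calls to the robot, and variables do not carry over. Pictures are saved under pics/ and viewed, and the job is handed in when it is done.

Besides the shell and the picture viewer there is one more tool, called in YAML: its name, and indented under it one key for each argument. drive_tool: Moves the arm, as the interface text tells. Its arguments: {"type":"object","properties":{"series":{"type":"array","items":{"type":"array"}},"squeeze":{"type":"number"}},"required":["series"]}

```bash
mkdir -p pics; cat > h.py <<'E'
import numpy as np, cv2
from workcell import env
from scipy.spatial.transform import Rotation as R
def grab(n,f=None):
    d=env.grab_frame(n)
    if f: cv2.imwrite('pics/'+f+'.png',d['image'][:,:,::-1])
    return d
def rot(d):
    o=np.array(d['orientation'],float)
    return o if o.shape==(3,3) else R.from_euler('xyz',o,degrees=True).as_matrix()
def ray(d,uv,z):
    K=np.array(d['K']);r=rot(d)@np.linalg.solve(K,[uv[0],uv[1],1.]);o=np.array(d['origin'],float)
    return o+r*(z-o[2])/r[2]
def proj(d,p):
    c=rot(d).T@(np.array(p,float)-np.array(d['origin']));u=np.array(d['K'])@c;return u[:2]/u[2]
E
python3 - <<'E'
from h import *
for n in ['side','top','wrist']:
    d=grab(n,n+'0'); print(n,d['origin'],d['orientation'],np.array(d['K']).tolist())
s=env.state()
print({k:np.round(v,3).tolist() if not isinstance(v,dict) else v for k,v in s.items()})
E
```

```text
side [145.65559906 661.43539914 523.50340603] [-121.86191911    0.91157812 -151.34560987] [[565.4932995471116, 0.0, 311.02384896652705], [0.0, 565.4932995471116, 236.34914307042015], [0.0, 0.0, 1.0]]
top [ 412.58553362  -34.45470482 1157.00613571] [-175.52410917    0.96505203  -89.40285341] [[603.4010005519793, 0.0, 317.27974230940873], [0.0, 603.4010005519793, 245.18527037634618], [0.0, 0.0, 1.0]]
wrist [ 311.30951159 -487.36405855  384.9161164 ] [ 1.65999077e+02  1.22483706e-01 -6.41857772e+01] [[362.1532241701998, 0.0, 316.8691038984234], [0.0, 362.1532241701998, 236.1747016712866], [0.0, 0.0, 1.0]]
{'time_s': 0.15, 'qpos': [-65.376, 18.342, 89.69, -0.0, 72.044, -1.146], 'qvel': [-0.051, -0.173, -0.28, 0.093, -0.029, -0.083], 'effort': [-0.0, -41.277, -23.216, 0.073, 0.043, -0.0], 'ee_pos': [249.827, -517.472, 213.326], 'ee_rot': [-179.999, 0.076, -64.231], 'force': [0.515, -0.452, 0.171], 'torque': [0.007, -0.022, 0.034], 'gripper_width': 91.397}
```

View pics/top0.png

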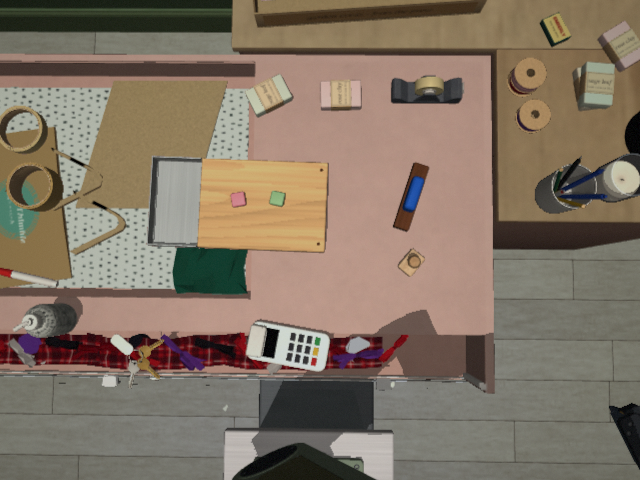

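View pics/side0.png

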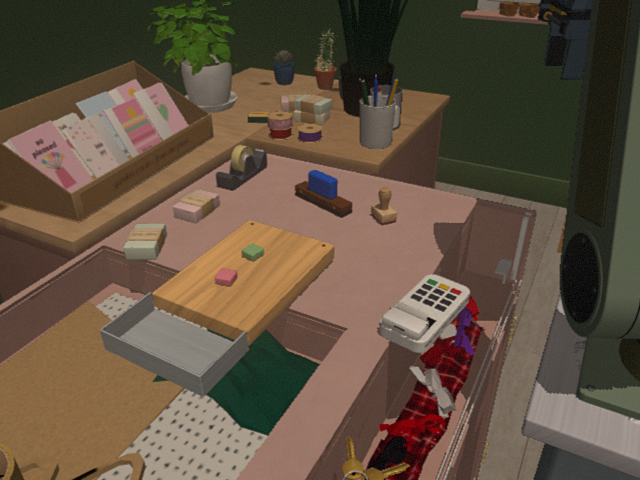

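View pics/wrist0.png

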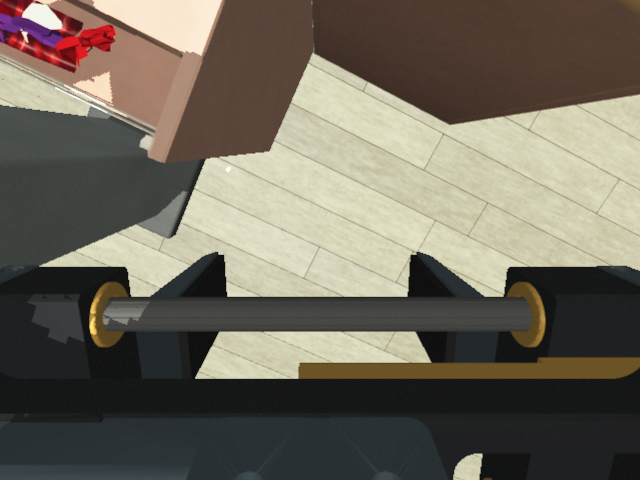

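The top view shows the board at about (264,205) with the tray to its left. The pink chip is at (238,199), the green one at (277,198), and the scraper's blue grip at (414,194). The stamp is at (411,261). In the side view the chips and the scraper are also in clear sight. The wrist view does not show the work yet.

```bash
cat > meas.py <<'E'
from h import *
def mask(d,lo,hi,box):
    hsv=cv2.cvtColor(d['image'],cv2.COLOR_RGB2HSV); m=cv2.inRange(hsv,lo,hi)
    b=np.zeros_like(m);x0,y0,x1,y1=box;b[y0:y1,x0:x1]=255;return m&b
def big(m):
    c=cv2.findContours(m,cv2.RETR_EXTERNAL,cv2.CHAIN_APPROX_NONE)[0]
    return max(c,key=cv2.contourArea)
def worldpts(d,c,z): return np.array([ray(d,p,z)[:2] for p in c.reshape(-1,2)],np.float32)
def rect(d,c,z):
    w=worldpts(d,c,z);r=cv2.minAreaRect(w);return np.round(r[0],1),np.round(r[1],1),round(r[2],1)
E
python3 - <<'E'
from meas import *
d=grab('top')
T=d
print('blue top z62',rect(d,big(mask(d,(100,120,60),(125,255,255),(380,150,450,240))),62))
g=mask(d,(45,60,60),(85,255,255),(205,165,325,245));print('green z46',rect(d,big(g),46))
p=mask(d,(160,70,60),(180,255,255),(205,165,325,245));print('pink z46',rect(d,big(p),46))
w=mask(d,(8,70,120),(28,255,255),(195,155,335,256));c=big(w);print('board z32',rect(d,cv2.convexHull(c),32))
print(cv2.approxPolyDP(cv2.convexHull(c),6,True).reshape(-1,2).tolist(),[worldpts(d,cv2.approxPolyDP(cv2.convexHull(c),6,True),32).round().tolist()])
b=mask(d,(0,80,30),(15,255,130),(380,150,450,240))|mask(d,(100,120,60),(125,255,255),(380,150,450,240));print('bar z23',rect(d,cv2.convexHull(big(b)),20))
# side
d=grab('side')
print('side blue z62 center'); c=big(mask(d,(100,120,60),(125,255,255),(280,160,360,210)));print(cv2.boundingRect(c),cv2.moments(c)['m10']/cv2.moments(c)['m00'],cv2.moments(c)['m01']/cv2.moments(c)['m00'])
for n,lo,hi in(('g',(45,60,60),(85,255,255)),('p',(160,70,60),(180,255,255))):
    c=big(mask(d,lo,hi,(200,235,280,300)));m=cv2.moments(c);print(n,cv2.boundingRect(c),ray(d,(m['m10']/m['m00'],m['m01']/m['m00']),40).round(1))
E
python3 -c "
import cv2;i=cv2.imread('pics/top0.png')[140:290,140:460];cv2.imwrite('pics/crop.png',cv2.resize(i,(800,375)))"
```

```text
blue top z62 (array([ 594.4, -189.4]), array([21.9, 66.1]), 71.7)
green z46 (array([586.8,  61.5]), array([24.5, 24.6]), 76.9)
pink z46 (array([584.4, 134. ]), array([24.5, 24.5]), 10.0)
board z32 (array([576. ,  93.4]), array([190. , 250.9]), 0.4)
[[195, 155], [327, 162], [324, 252], [247, 255], [198, 246]] [[[670.0, 219.0], [658.0, -31.0], [488.0, -27.0], [481.0, 117.0], [497.0, 209.0]]]
bar z23 (array([ 596.3, -191.1]), array([ 31. , 129.9]), 71.8)
side blue z62 center
(309, 170, 28, 28) 322.6262528289686 183.40575493048817
g (243, 244, 20, 8) [592.7  54.7  40. ]
p (216, 269, 20, 12) [587.5 131.8  40. ]
```

View pics/crop.png

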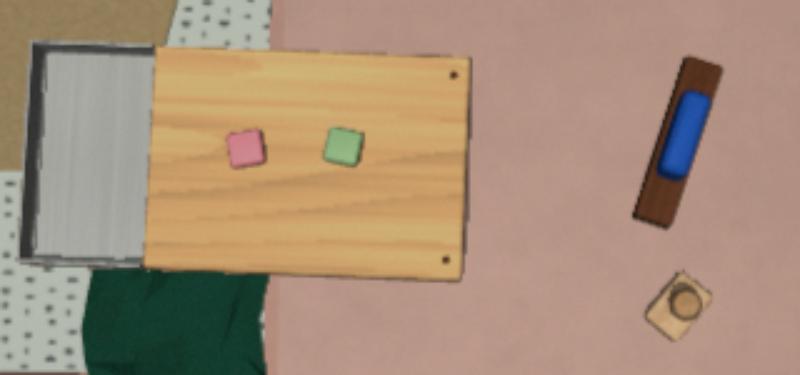

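```bash
python3 - <<'E'
from meas import *
d=grab('top')
P=np.array([(202,158.4),(328,162.8),(324.4,252),(198.4,247.2)])
W=np.array([ray(d,p,32)[:2] for p in P]);print(W.round(1).tolist())
c=W.mean(0);yv=(W[0]+W[3]-W[1]-W[2]);L=np.linalg.norm(yv)/2;yv/=np.linalg.norm(yv);xv=np.array([yv[1],-yv[0]])
print(c,L,np.linalg.norm(W[0]-W[3]),np.linalg.norm(W[1]-W[2]),'board yaw',np.degrees(np.arctan2(xv[1],xv[0])))
for n,p in(('green',(586.8,61.5)),('pink',(584.4,134)),('scr',(595.5,-190))):
    q=np.array(p)-c;print(n,q@xv,q@yv)
ds=grab('side')
for z in (62,35,23): print('side blue',ray(ds,(322.6,183.4),z).round(1))
print(proj(ds,(594.4,-189.4,45)))
for p in W: print(proj(ds,(*p,32)).round())
E
python3 -c "
import cv2;i=cv2.imread('pics/side0.png')[160:360,90:410];cv2.imwrite('pics/crops.png',cv2.resize(i,(800,500)))"
```

```text
[[663.7, 205.9], [656.8, -33.2], [487.8, -28.0], [494.6, 208.4]]
[575.73567676  88.28317553] 237.91282480470045 169.05337661397442 169.09368176605122 board yaw -1.6470635187033476
green 11.829573305163077 -26.45409109077382
pink 7.346717515152831 45.94697246471527
scr 27.7547734977752 -277.60012032242463
side blue [ 577.  -156.5   62. ]
side blue [ 602.2 -204.3   35. ]
side blue [ 613.4 -225.6   23. ]
[322.56394437 182.64262437]
[152. 291.]
[249. 218.]
[335. 243.]
[249. 328.]
```

View pics/crops.png

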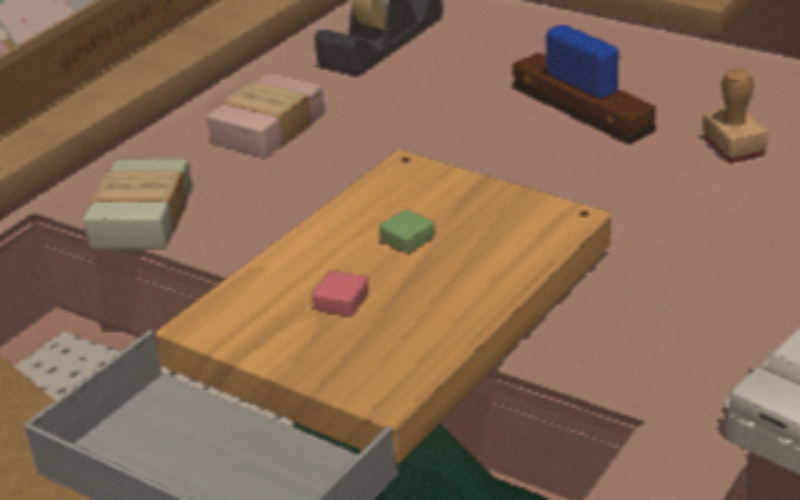

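```bash
cat > plan.py <<'E'
import sys,json
from h import *
# cmd pose x y z yaw  -> target x y z yaw ; prints tool shift/turn
a=[float(v) for v in sys.argv[1:]]
c,t=a[:4],a[4:8]
M=R.from_euler('xyz',[180,0,c[3]],degrees=True).as_matrix()
s=M.T@(np.array(t[:3])-np.array(c[:3]))
print('shift',s.round(1),'rz',round(-np.radians(t[3]-c[3]),4))
E
python3 plan.py 250 -517.8 214 -64.23 420 -360 190 -86; python3 plan.py 250 -517.8 214 -64.23 595 -190 150 -108.2
```

```text
shift [ -68.2 -221.7   24. ] rz 0.38
shift [-145.2 -453.2   64. ] rz 0.7674
```

drive_tool:
  series:
    - [0,[-13,-40,2],[0,0,0.07]]
    - [0,[-26,-80,4],[0,0,0.15]]
    - [0,[-39,-121,6],[0,0,0.23]]
    - [0,[-52,-162,8],[0,0,0.31]]
    - [0,[-65,-203,10],[0,0,0.38]]

```text
time_s: 0.85
ee_pos: [405.6, -369.8, 204.0]
ee_rot: [-180.0, -0.0, -86.2]
force: [-0.1, 0.1, 0.4]
gripper_width: 91.3
```

```bash
python3 plan.py 404.6 -371 204 -86 595 -190 160 -108.2
```

```text
shift [-167.3 -202.6   44. ] rz 0.3875
```

drive_tool:
  series:
    - [0,[-29,-35,8],[0,0,0.08]]
    - [0,[-58,-70,16],[0,0,0.16]]
    - [0,[-87,-105,24],[0,0,0.24]]
    - [0,[-116,-140,32],[0,0,0.32]]
    - [0,[-140,-169,40],[0,0,0.388]]

```text
time_s: 1.35
ee_pos: [564.9, -217.6, 163.6]
ee_rot: [-180.0, 0.0, -108.3]
force: [0.2, -0.6, 0.2]
gripper_width: 91.2
```

```bash
python3 - <<'E'
from meas import *
d=grab('wrist','w1');s=env.state();print(s['ee_pos'],s['ee_rot'])
M=R.from_euler('xyz',[180,0,-86.0],degrees=True).as_matrix();print('cmd',M@[-140,-169,40]+[404.6,-371,204])
m=mask(d,(100,120,60),(125,255,255),(0,0,640,480))
print('blue z62',rect(d,big(m),62))
print('tcp proj',proj(d,s['ee_pos']))
E
```

```text
[ 568.21137986 -213.75114229  162.05389146] [-179.95013491    0.2514255  -108.30277591]
cmd [ 563.42241817 -219.5521889   164.        ]
blue z62 (array([ 597.2, -190.7]), array([21.8, 62.4]), 71.7)
tcp proj [309.23986508 279.53447445]
```

View pics/w1.png

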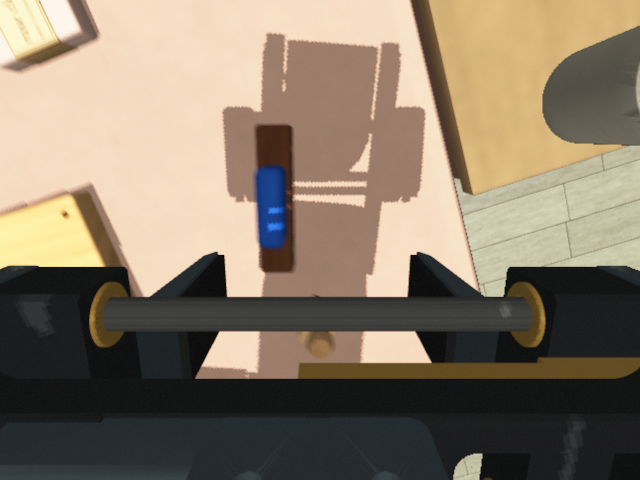

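The wrist view shows the blue grip at (270,207), parallel to the fingers, with the stamp behind at (317,343). The grasp yaw is right, and all three views place the grip at about (596,-190).

```bash
python3 plan.py 563.4 -219.6 164 -108.23 596 -190 110 -108.23; python3 -c "
from h import *;s=env.state();print(s['ee_pos'],s['qvel'])"
```

```text
shift [-38.3 -21.7  54. ] rz -0.0
[ 568.21137986 -213.75114229  162.05389146] [ -3.47132386  -1.50080479   2.39889927  -2.62732881   2.17998955
 -13.24032327]
```

drive_tool:
  series:
    - [0,[-16,-9,10],[0,0,0]]
    - [0,[-30,-17,24],[0,0,0]]
    - [0,[-38,-22,40],[0,0,0]]
    - [0,[-38,-22,50],[0,0,0]]
    - [0,[-38,-22,54],[0,0,0]]

```text
time_s: 1.9
ee_pos: [594.7, -190.5, 107.8]
ee_rot: [179.8, -0.0, -108.2]
force: [-0.4, 0.9, 0.7]
gripper_width: 91.5
```

```bash
python3 - <<'E'
from meas import *
d=grab('wrist');s=env.state();print(s['ee_pos'],s['ee_rot'],s['force'])
m=mask(d,(100,120,60),(125,255,255),(0,0,640,480))
print('blue z62',rect(d,big(m),62))
d=grab('wrist');s=env.state();print(s['ee_pos'])
E
```

```text
[ 594.74672652 -190.74739226  108.01042889] [ 1.79805615e+02 -2.01012210e-02 -1.08272809e+02] [-0.38868751 -1.09619841 -0.02052435]
blue z62 (array([ 599.5, -191.1]), array([21. , 62.4]), 71.7)
[ 595.15035292 -190.94087546  109.01965417]
```

drive_tool:
  series:
    - [0,[0,-2,25],[0,0,0]]
    - [0,[0,-2,48],[0,0,0]]
    - [0,[0,-2,66],[0,0,0]]
    - [0,[0,-2,77],[0,0,0]]
    - [0,[0,-2,82],[0,0,0]]

```text
time_s: 2.5
ee_pos: [597.7, -191.5, 27.5]
ee_rot: [180.0, -0.0, -108.3]
force: [-0.4, 0.4, 0.2]
gripper_width: 91.1
```

drive_tool:
  series:
    - [0.5,[0,0,0],[0,0,0]]
    - [0.7,[0,0,0],[0,0,0]]
    - [1,[0,0,0],[0,0,0]]
    - [1,[0,0,0],[0,0,0]]
    - [1,[0,0,0],[0,0,0]]
  squeeze: 35

```text
time_s: 3.0
ee_pos: [598.3, -191.0, 28.5]
ee_rot: [-179.9, -0.0, -108.2]
force: [-0.0, -0.2, -0.4]
gripper_width: 54.3
```

drive_tool:
  series:
    - [1,[0,0,0],[0,0,0]]
    - [1,[0,0,0],[0,0,0]]
    - [1,[0,0,0],[0,0,0]]
    - [1,[0,0,0],[0,0,0]]
    - [1,[0,0,0],[0,0,0]]

```text
time_s: 3.5
ee_pos: [598.0, -191.0, 27.9]
ee_rot: [180.0, -0.0, -108.2]
force: [0.1, -0.4, -0.5]
gripper_width: 21.4
```

```bash
python3 - <<'E'
from h import *
s=env.state();print(s['ee_pos'],s['ee_rot'],s['force'],s['gripper_width'])
d=grab('side','s2');i=d['image'][100:300,200:520,::-1];cv2.imwrite('pics/s2c.png',cv2.resize(i,(800,500)))
s=env.state();print(s['ee_pos'])
E
```

```text
[ 597.99964345 -191.0082126    27.85020137] [ 1.79992877e+02 -7.53757736e-03 -1.08229354e+02] [ 0.14796185 -0.3609963  -0.48346411] 21.407710074076316
[ 598.01222741 -191.03035807   27.86577439]
```

View pics/s2c.png

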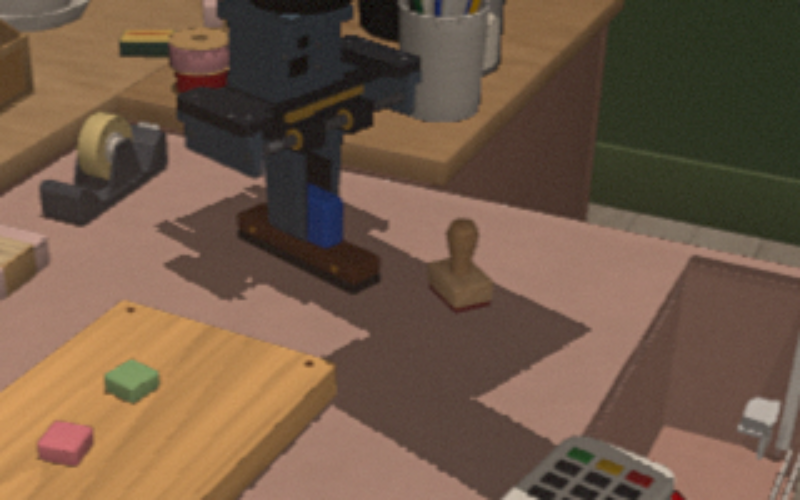

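The fingers are closed on the blue grip near (325,218) in the crop. The width reads 21.4 mm, and the scraper is still flat. Next I'll lift it and carry it over the board.

```bash
python3 - <<'E'
import numpy as np
c=np.array([575.7,88.3]);a=np.radians(-1.65);x=np.array([np.cos(a),np.sin(a)]);y=np.array([-x[1],x[0]])
for b in((8,-78),(8,120),(8,40)): print(b,c+x*b[0]+y*b[1])
E
python3 plan.py 598 -190.8 108 -108.23 581.4 10.1 95 -91.65
```

```text
(8, -78) [581.45075466  10.10198966]
(8, 120) [587.15195723 208.01989256]
(8, 40) [584.84844104 128.05306311]
shift [-185.6   78.6   13. ] rz -0.2894
```

drive_tool:
  series:
    - [1,[0,0,-8],[0,0,0]]
    - [1,[0,0,-22],[0,0,0]]
    - [1,[0,0,-42],[0,0,0]]
    - [1,[0,0,-64],[0,0,0]]
    - [1,[0,0,-80],[0,0,0]]

```text
time_s: 4.05
ee_pos: [598.9, -191.2, 110.8]
ee_rot: [-179.8, -0.0, -108.2]
force: [0.4, 0.5, -1.7]
gripper_width: 22.0
```

drive_tool:
  series:
    - [1,[-20,8,0],[0,0,-0.03]]
    - [1,[-55,23,0],[0,0,-0.08]]
    - [1,[-92,39,2],[0,0,-0.14]]
    - [1,[-130,55,4],[0,0,-0.2]]
    - [1,[-160,68,8],[0,0,-0.26]]

```text
time_s: 4.55
ee_pos: [583.7, -15.8, 101.6]
ee_rot: [-179.9, 0.0, -93.2]
force: [0.2, -0.6, -2.1]
gripper_width: 21.9
```

```bash
python3 - <<'E'
from h import *
M=R.from_euler('xyz',[180,0,-108.23],degrees=True).as_matrix();p=M@[-160,68,8]+[598,-190.8,108];print(p,-108.23+np.degrees(.26))
E
python3 plan.py 584.4 -15.2 100 -93.33 581.4 10.1 75 -91.65;python3 plan.py 583.5 -17.5 100 -93.33 581.4 10.1 75 -91.65
```

```text
[583.46619473 -17.55806367 100.        ] -93.3330973265986
shift [-25.1   4.5  25. ] rz -0.0293
shift [-27.4   3.7  25. ] rz -0.0293
```

drive_tool:
  series:
    - [1,[-12,2,6],[0,0,-0.015]]
    - [1,[-22,3,14],[0,0,-0.029]]
    - [1,[-27,4,22],[0,0,-0.029]]
    - [1,[-27,4,28],[0,0,-0.029]]
    - [1,[-27,4,30],[0,0,-0.029]]

```text
time_s: 5.05
ee_pos: [580.7, 8.4, 68.9]
ee_rot: [179.9, -0.0, -91.7]
force: [-0.3, 0.4, -2.0]
gripper_width: 21.5
```

```bash
python3 - <<'E'
from h import *
d=grab('side','s3');i=d['image'][160:360,120:440,::-1];cv2.imwrite('pics/s3c.png',cv2.resize(i,(800,500)))
s=env.state();print(s['ee_pos'],s['ee_rot'],s['force'])
E
```

```text
[580.75848291   8.3923202   68.9167539 ] [ 1.79906711e+02 -2.47813079e-02 -9.17518378e+01] [-0.99650925 -0.37357738 -0.80426242]
```

View pics/s3c.png

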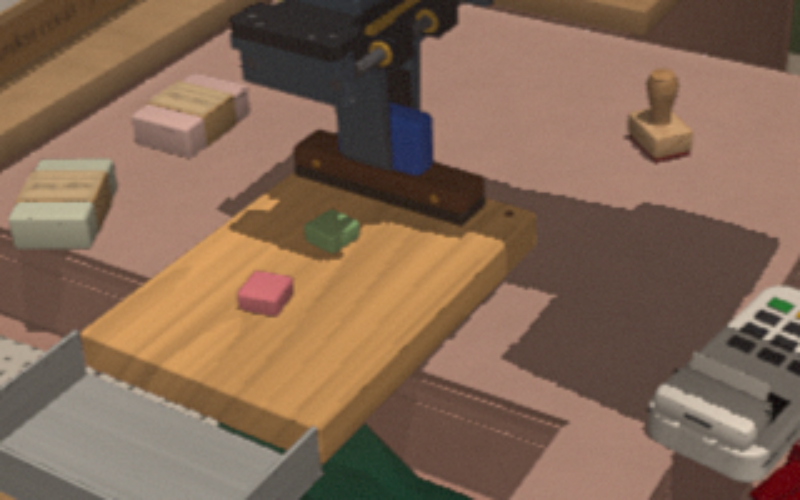

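The side view shows the scraper over the board's near end at (390,180), square to the board. Both chips, at (333,231) and (265,292), lie ahead of it. I'll lower it gently until the sole touches the wood.

drive_tool:
  series:
    - [1,[0,0,3],[0,0,0]]
    - [1,[0,0,5],[0,0,0]]
    - [1,[0,0,7],[0,0,0]]
    - [1,[0,0,9],[0,0,0]]
    - [1,[0,0,9.5],[0,0,0]]

```text
time_s: 5.6
ee_pos: [581.0, 9.4, 60.2]
ee_rot: [180.0, -0.0, -91.7]
force: [-0.9, 1.0, -0.8]
gripper_width: 21.6
```

drive_tool:
  series:
    - [1,[0,0,0],[0,0,0]]
    - [1,[0,0,0.5],[0,0,0]]
    - [1,[0,0,0.5],[0,0,0]]
    - [1,[0,0,0.5],[0,0,0]]
    - [1,[0,0,0.5],[0,0,0]]

```text
time_s: 6.1
ee_pos: [581.2, 9.4, 60.0]
ee_rot: [-180.0, -0.0, -91.7]
force: [0.0, -0.1, -1.5]
gripper_width: 22.0
```

drive_tool:
  series:
    - [1,[0,0,0.5],[0,0,0]]
    - [1,[-3,0,0.5],[0,0,0]]
    - [1,[-8,0,0.5],[0,0,0]]
    - [1,[-13,0,0.5],[0,0,0]]
    - [1,[-18,0,0.5],[0,0,0]]

```text
time_s: 6.6
ee_pos: [581.9, 27.6, 59.8]
ee_rot: [-180.0, -0.0, -91.6]
force: [0.8, -2.2, 3.6]
gripper_width: 21.6
```

Light contact with the wood. Now the wipe along the board.

drive_tool:
  series:
    - [1,[-7,0,0],[0,0,0]]
    - [1,[-14,0,0],[0,0,0]]
    - [1,[-22,0,0],[0,0,0]]
    - [1,[-30,0,0],[0,0,0]]
    - [1,[-38,0,0],[0,0,0]]

```text
time_s: 7.1
ee_pos: [583.0, 65.9, 59.8]
ee_rot: [-180.0, -0.0, -91.7]
force: [0.1, -3.9, 5.1]
gripper_width: 22.0
```

drive_tool:
  series:
    - [1,[-8,0,0],[0,0,0]]
    - [1,[-16,0,0],[0,0,0]]
    - [1,[-24,0,0],[0,0,0]]
    - [1,[-32,0,0],[0,0,0]]
    - [1,[-38,0,0],[0,0,0]]

```text
time_s: 7.6
ee_pos: [584.0, 103.9, 59.8]
ee_rot: [-180.0, -0.0, -91.6]
force: [-0.1, -4.6, 5.9]
gripper_width: 21.6
```

```bash
python3 - <<'E'
from h import *
d=grab('side','s4');i=d['image'][180:380,90:410,::-1];cv2.imwrite('pics/s4c.png',cv2.resize(i,(800,500)))
s=env.state();print(s['ee_pos'],s['ee_rot'],s['force'])
E
```

```text
[584.01772601 104.77370738  59.80125993] [-1.79965989e+02  8.03506957e-03 -9.16289574e+01] [-1.18525641 -2.32936223  5.33746784]
```

View pics/s4c.png

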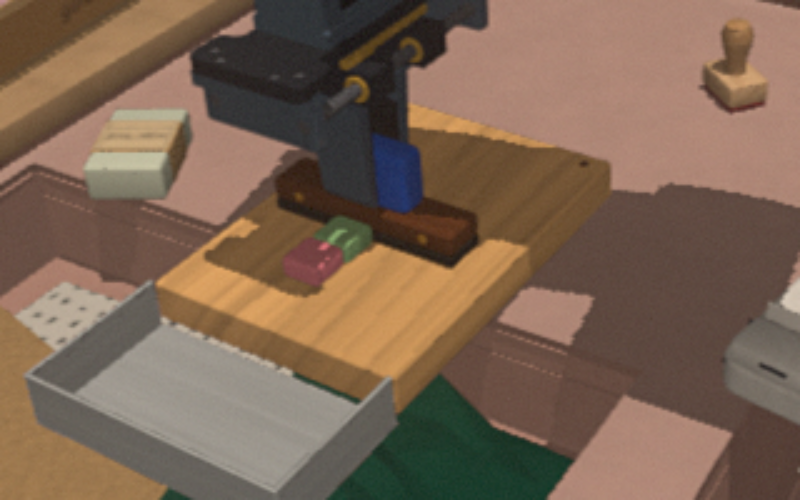

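The side view shows green (345,238) pushed up behind pink (313,260), both ahead of the sole near the middle of the board. I'll keep pushing.

drive_tool:
  series:
    - [1,[-8,0,0],[0,0,0]]
    - [1,[-16,0,0],[0,0,0]]
    - [1,[-24,0,0],[0,0,0]]
    - [1,[-32,0,0],[0,0,0]]
    - [1,[-38,0,0],[0,0,0]]

```text
time_s: 8.15
ee_pos: [585.0, 141.7, 59.8]
ee_rot: [-180.0, -0.1, -91.6]
force: [-0.0, -5.2, 7.7]
gripper_width: 21.5
```

drive_tool:
  series:
    - [1,[-6,0,0],[0,0,0]]
    - [1,[-12,0,0],[0,0,0]]
    - [1,[-18,0,0],[0,0,0]]
    - [1,[-24,0,0],[0,0,0]]
    - [1,[-28,0,0],[0,0,0]]

```text
time_s: 8.65
ee_pos: [585.7, 169.6, 59.8]
ee_rot: [-180.0, -0.1, -91.6]
force: [-0.4, -5.6, 5.6]
gripper_width: 21.9
```

```bash
python3 - <<'E'
from h import *
d=grab('side','s5');i=d['image'][180:380,90:410,::-1];cv2.imwrite('pics/s5c.png',cv2.resize(i,(800,500)))
s=env.state();print(s['ee_pos'],s['ee_rot'],s['force'])
E
```

```text
[585.74869058 170.13555489  59.82318008] [-1.79980570e+02 -2.77185385e-02 -9.16321980e+01] [ 0.14019344 -3.53407703  5.53961276]
```

View pics/s5c.png

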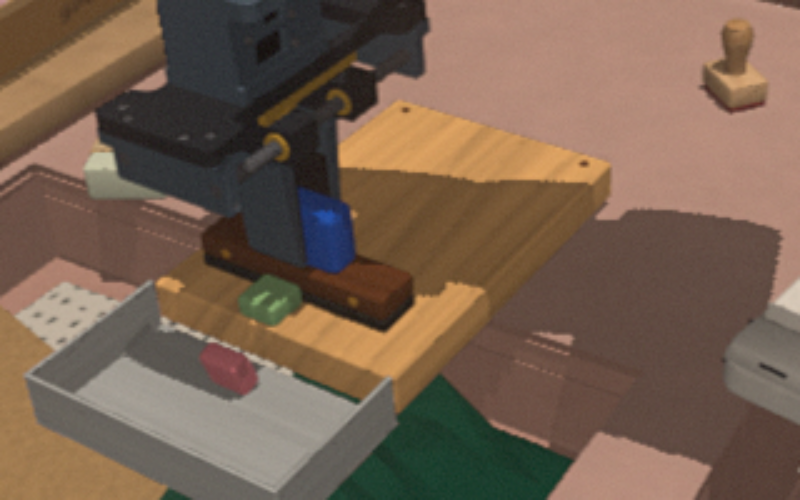

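Pink (228,368) has dropped into the tray, and green (270,300) is at the edge. I'll push on until the sole's front edge clears it.

drive_tool:
  series:
    - [1,[-6,0,-0.3],[0,0,0]]
    - [1,[-13,0,-0.6],[0,0,0]]
    - [1,[-20,0,-0.8],[0,0,0]]
    - [1,[-27,0,-0.8],[0,0,0]]
    - [1,[-33,0,-0.8],[0,0,0]]

```text
time_s: 9.2
ee_pos: [586.5, 203.4, 59.8]
ee_rot: [180.0, 0.0, -91.7]
force: [0.1, -0.6, 0.1]
gripper_width: 21.3
```

```bash
python3 - <<'E'
from h import *
d=grab('side','s6');i=d['image'][180:380,90:410,::-1];cv2.imwrite('pics/s6c.png',cv2.resize(i,(800,500)))
s=env.state();print(s['ee_pos'],s['ee_rot'],s['force'])
E
```

```text
[586.55055348 204.27764716  59.84976964] [ 1.79976581e+02  6.14558278e-02 -9.16382027e+01] [-0.0350237   1.31151526 -0.69518052]
```

View pics/s6c.png

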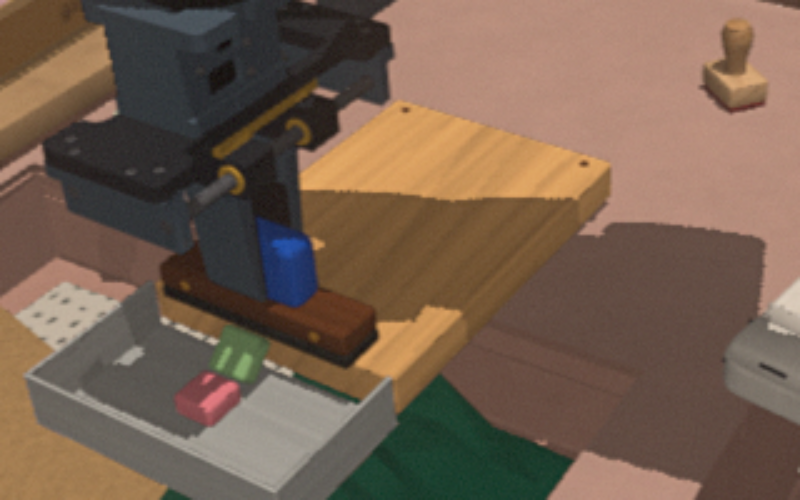

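Both chips are below the edge in the tray. Green (240,353) is still leaning against the step and pink is at (207,398). I'll draw the scraper back over the board.

drive_tool:
  series:
    - [1,[6,0,-1],[0,0,0]]
    - [1,[18,0,-3],[0,0,0]]
    - [1,[33,0,-4],[0,0,0]]
    - [1,[50,0,-4],[0,0,0]]
    - [1,[65,0,-4],[0,0,0]]

```text
time_s: 9.75
ee_pos: [584.6, 135.1, 64.3]
ee_rot: [180.0, -0.0, -91.7]
force: [-0.3, 0.1, -0.5]
gripper_width: 22.0
```

drive_tool:
  series:
    - [1,[15,0,0],[0,0,0]]
    - [1,[30,0,0],[0,0,0]]
    - [1,[45,0,0],[0,0,0]]
    - [1,[58,0,0],[0,0,0]]
    - [1,[65,0,0],[0,0,0]]

```text
time_s: 10.25
ee_pos: [582.9, 71.0, 64.2]
ee_rot: [180.0, -0.0, -91.7]
force: [1.2, 0.1, -1.7]
gripper_width: 21.8
```

```bash
python3 - <<'E'
from h import *
d=grab('side','s7');i=d['image'][180:380,90:410,::-1];cv2.imwrite('pics/s7c.png',cv2.resize(i,(800,500)))
s=env.state();print(s['ee_pos'],s['ee_rot'],s['force'])
E
```

```text
[582.87159159  70.49028774  64.23314362] [ 1.79990939e+02 -3.95380625e-02 -9.17401058e+01] [-0.35487018 -1.49255701 -1.59261303]
```

View pics/s7c.png

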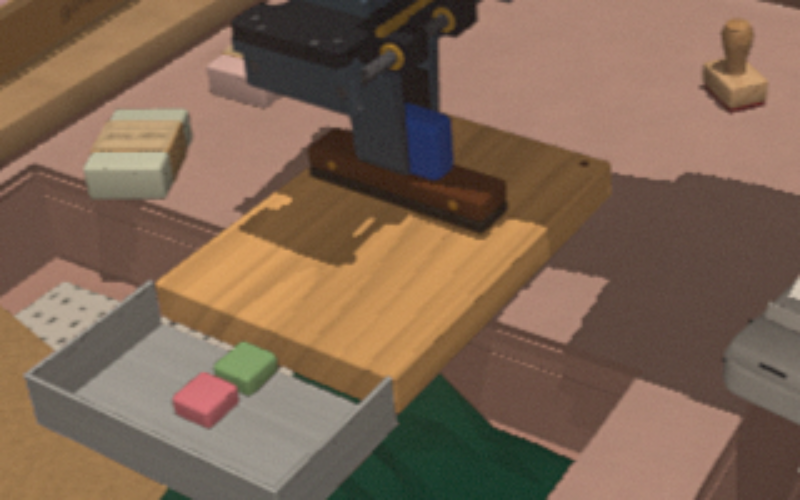

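Green (246,368) and pink (206,399) both lie flat in the tray now. I'll set the scraper down and let go.

drive_tool:
  series:
    - [1,[0,0,2],[0,0,0]]
    - [1,[0,0,3.5],[0,0,0]]
    - [1,[0,0,4.4],[0,0,0]]
    - [1,[0,0,4.6],[0,0,0]]
    - [1,[0,0,4.6],[0,0,0]]

```text
time_s: 10.8
ee_pos: [582.9, 73.0, 59.8]
ee_rot: [-180.0, 0.0, -91.6]
force: [-0.8, 0.4, 1.9]
gripper_width: 21.8
```

drive_tool:
  series:
    - [0.7,[0,0,0],[0,0,0]]
    - [0.6,[0,0,0],[0,0,0]]
    - [0.3,[0,0,0],[0,0,0]]
    - [0,[0,0,0],[0,0,0]]
    - [0,[0,0,0],[0,0,0]]

```text
time_s: 11.3
ee_pos: [583.0, 72.4, 59.6]
ee_rot: [-180.0, -0.0, -91.7]
force: [-0.3, 0.1, 0.4]
gripper_width: 56.6
```

drive_tool:
  series:
    - [0,[0,0,0],[0,0,0]]
    - [0,[0,0,0],[0,0,0]]
    - [0,[0,0,0],[0,0,0]]
    - [0,[0,0,0],[0,0,0]]
    - [0,[0,0,0],[0,0,0]]

```text
time_s: 11.8
ee_pos: [583.0, 72.4, 59.7]
ee_rot: [-180.0, -0.0, -91.7]
force: [-0.3, 1.0, -0.3]
gripper_width: 90.7
```

drive_tool:
  series:
    - [0,[0,0,-8],[0,0,0]]
    - [0,[0,0,-24],[0,0,0]]
    - [0,[0,0,-48],[0,0,0]]
    - [0,[0,0,-78],[0,0,0]]
    - [0,[0,0,-110],[0,0,0]]

```text
time_s: 12.3
ee_pos: [582.6, 72.4, 170.9]
ee_rot: [180.0, -0.0, -91.7]
force: [0.9, 0.0, -0.4]
gripper_width: 91.1
```

drive_tool:
  series:
    - [0,[0,0,-20],[0,0,0]]
    - [0,[25,0,-30],[0,0,0]]
    - [0,[65,0,-30],[0,0,0]]
    - [0,[105,0,-30],[0,0,0]]
    - [0,[130,0,-30],[0,0,0]]

```text
time_s: 12.8
ee_pos: [579.0, -59.8, 200.6]
ee_rot: [-179.9, -0.1, -91.7]
force: [0.7, -0.4, 0.4]
gripper_width: 91.0
```

drive_tool:
  series:
    - [0,[20,0,0],[0,0,0]]
    - [0,[50,0,0],[0,0,0]]
    - [0,[70,0,0],[0,0,0]]
    - [0,[70,0,0],[0,0,0]]
    - [0,[70,0,0],[0,0,0]]

```text
time_s: 13.3
ee_pos: [577.1, -127.4, 200.0]
ee_rot: [-180.0, 0.0, -91.7]
force: [-0.8, -0.1, -0.1]
gripper_width: 90.7
```

```bash
python3 - <<'E'
from meas import *
d=grab('side','s8');a=cv2.resize(d['image'][180:380,90:410,::-1],(480,300))
d=grab('top');b=cv2.resize(d['image'][140:290,140:460,::-1],(640,300));b=b[:,:480]
cv2.imwrite('pics/f.png',np.vstack([a,b]))
print(rect(d,big(mask(d,(100,120,60),(125,255,255),(190,150,330,250))),94))
s=env.state();print(s['ee_pos'],s['force'],s['time_s'],np.abs(s['qvel']).max())
E
```

```text
(array([579.2,  71.2]), array([64.8, 21.4]), 0.9)
[ 577.12224571 -126.6009477   199.9106095 ] [-0.58324811 -0.09783369 -0.28541265] 13.4 0.4446073368606715
```

View pics/f.png

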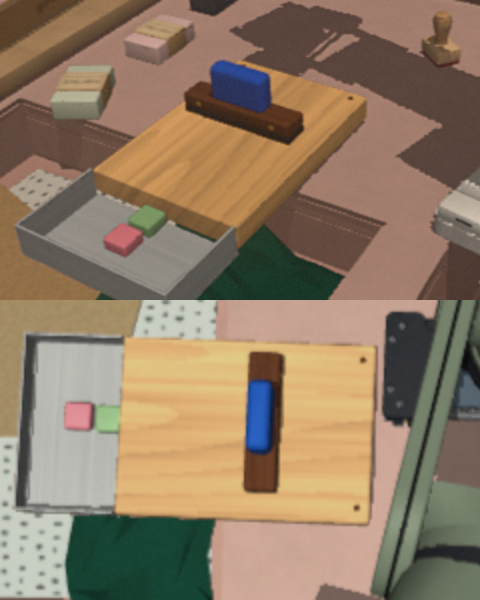

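The side view shows both chips flat in the tray, green at (147,220) and pink at (123,240), with the scraper upright on the wood at (243,95). The top view agrees, and the gripper is well clear. I'll hand the job in.

```bash
python3 -c "
from workcell import env
print(env.job_done())"
```

```text
the job is handed in; nothing more can be done
None
```

The job is done and handed in at about 13.4 s. I took the scraper by its blue grip, wiped the green and pink chips along the board into the catch tray, then set it back on the wood, let go and backed away.

The last side and top pictures show both chips flat in the tray and the scraper upright on the board. They also show the gripper clear, with its force reading near zero. The reported wrist forces stayed below 10 N. I saw no failed checks; the cameras disagreed by only 2–5 mm on the scraper's position, which did not affect the grasp.

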